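Do up the last swing bolt of a casting pressure pot

TASK

The lid of the blue casting pressure pot still has one clamp bolt leaning open. Swing that bolt up until it stands fully upright in its slot in the lid, then screw its hand nut down, clockwise, until it grips the lid firmly: hand-tight, not forced. Leave the pot with the bolt upright and tight, and do not knock over the vessels standing around it.

Things in the scene. Friction and masses are not known exactly. Their poses are not given: they have to be found in the camera images.
- pot: blue pressure pot, fixed to the bench: body 170 mm in diameter, 175 mm tall to the top of the lid's flat rim. Origin at the centre of its underside, z up; x points from its centre to the open bolt. The other three bolts stand upright and tight, 105 mm from the centre at 90, 180 and 270 degrees from x, with black hand nuts like the open one's; they reach 64 mm above the lid's rim
- lid: aluminium lid on the pot. Origin at the centre of its underside, 163 mm above the bench; x towards the open bolt, z up. 184 mm in diameter, 12 mm thick at the rim; four slotted ears at 90 degrees to each other, 42 mm wide with a 14 mm slot, reach out to 118 mm from the centre. A brass manifold with a gauge stands up to 80 mm above the lid's rim, within 50 mm of its centre
- pivot (a point): pivot of the open bolt, on the pot's side just under the lid's rim, 135 mm above the bench and 105 mm out from the pot's centre; x points outward from the pot (the way the bolt leans), y along the pivot pin, z up
- seat (a point): where the nut comes to sit, on top of the lid's open slotted ear: on the axis of the upright bolt, 40 mm above the pivot, 175 mm above the bench; x outward, z up. The middle of the seated nut is 27 mm above this
- bolt (a joint): lean of the open swing bolt about the pivot pin, rad: 0 = upright, fully home in its slot (a stop), growing as it leans outward, at most 1.45. The bolt is a 12 mm threaded steel rod, 104 mm from the pivot to its tip. The pivot is stiff: the bolt stays where it is left, and takes about 4 to 7 N at the nut to move. The nut, as it tightens, pulls a nearly upright bolt fully upright
- nut_grip (a point): middle of the open bolt's hand nut, on the bolt's axis, 27 mm above the nut's underside; z along the bolt to its tip. The nut is 48 mm tall: below, a steel flange 48 mm in diameter and 6 mm high; above it a black, fluted, nearly round grip of 42 mm diameter. The bolt's tip stands 9 to 16 mm out of the nut's top. The point is 67 mm plus 5 mm per turn still to go from the pivot
- nut (a joint): turn of the nut on its thread, rad, growing clockwise seen from the bolt's tip (screwing down), 5 mm a turn. 0 = its flange just touches the lid; starts 0.7 to 1.35 turns short of that (-4.5 to -8.5). Runs freely (0.03 N m) to the touch, then the moment rises about 0.5 N m per rad as the lid's seal gives: 0.4 to 1.2 N m, 0.7 to 2.3 rad past the touch, is hand-tight; over 1.7 is forced. Stays where left
- pigment_jar: closed terracotta-coloured jar with a brass lid, 76 mm diameter, 112 mm tall; origin at the centre of its underside, z up; standing loose on the bench near the pot
- cup_stack: stack of grey cups, 78 mm diameter, 117 mm tall; origin at the centre of its underside, z up; standing loose on the bench near the pot
- mix_bowl: blue bowl, 124 mm diameter, 60 mm tall; origin at the centre of its underside, z up; standing loose on the bench near the pot
- mortar: grey stone mortar with its pestle in it, 88 mm diameter, 60 mm tall (pestle to 92 mm); origin at the centre of its underside, z up; standing loose on the bench near the pot

How it is judged:
On the way, in this order (a step that is already met when the one before it is completed fails the run):
1. the open bolt stands upright in its slot in the lid (value of joint bolt below 0.08 rad), for 0.2 s.
2. its nut is screwed down and bears firmly on the lid (value of joint bolt below 0.08 rad and contact force between nut and lid above 30 N), for 0.2 s.
At the end, for the whole second after the job is handed in: The bolt is within 0.04 rad of upright in its slot, the nut is down on the lid (past first touch) and at rest, and presses on it with more than 30 N by itself (reached about 0.4 rad past first touch) (value of joint bolt below 0.04 rad and contact force between nut and lid above 30 N and value of joint nut above 0 rad and velocity of joint nut between -0.05 and 0.05 rad/s).
It fails at once if the nut is forced: it presses on the lid with more than 250 N (contact force between nut and lid above 250 N).
It fails at once if the pigment jar is knocked over (angle between pigment_jar's own z axis and vertical above 0.6 rad).
It fails at once if the stack of cups is knocked over (angle between cup_stack's own z axis and vertical above 0.6 rad).
It fails at once if the mixing bowl is knocked over (angle between mix_bowl's own z axis and vertical above 0.6 rad).
It fails at once if the mortar is knocked over (angle between mortar's own z axis and vertical above 0.6 rad).
It also fails if it takes over 72 s, if anything falls off the work surface, if the arm or the gripper's body presses on something with over 40 N, if the wrist force passes 120 N, or if a joint passes its speed limit or range.

ROBOT

A 7-joint arm with a two-finger parallel gripper is mounted at the origin on the work surface. World frame = base frame: x ahead of the robot, y to its left, z up, the work surface at z = 0. Lengths are in m, angles in rad, forces in N, time in s.
With the tool pointing down it reaches from about 0.4 to 0.9 m from the base axis. Payload 5.5 kg.
Tool frame: the origin (TCP) lies on the front face of the gripper's body, between the roots of the fingers; the fingertips stand 73 mm ahead of it and the grasp point (between the pads) lies grip_depth ahead of it (grip_depth is the distance from the TCP to the grasp point, in m); z points along the fingers, y is the line along which they close (so a half turn about z gives the same grasp; the last joint's range is limited). The gripper opens to 85 mm and grips with 20 to 120 N. Pads are 22 mm wide; open, the fingers measure 114 mm over their backs; the gripper's body (76 mm by 85 mm) begins 54 mm behind the grasp point. The pads swing forward as they close: fully open they stand 13 mm farther back than shut.
Start: joints at [1.459, 0.501, -0.427, 1.55, 0.221, 1.138, -0.21], TCP at [0.238, -0.605, 0.304] pointing down, gripper open.
Joint ranges: [-2.88, 2.88], [-0.31, 2.03], [-1.54, 1.56], [0.2, 2.42], [-1.41, 4.55], [0.19, 2.02], [-2.57, 2.57]. Speed limits (rad/s): [2.57, 2.57, 3.14, 3.14, 3.14, 3.14, 3.14].

INTERFACE

Orientations are given as a 3x3 rotation matrix whose columns are the frame's x, y, z axes.
In Python, from cell import * gives the robot as it stands.
- The arm moves only by the tool servo_tool, never from a script. Its argument "moves" is a list of rows, each an object with "hand": the closure, from 0 (fully open) to 1 (shut); "offset": the shift along the tool's x, y, z as a fraction of full scale, a list of three; "dr": the turn, a rotation vector about the tool's x, y, z as a fraction of full scale, a list of three. In form: [{"hand": hand, "offset": [dx, dy, dz], "dr": [ax, ay, az]}, ...]. A call has exactly 5 rows; each row is the pose to reach, as a shift and turn from the pose commanded when the call began, along the tool's axes at that moment, turning the shorter way round; what a row does not reach only later rows make up. Full scale, the value 1, is 0.4 m for a shift and 180 degrees for a turn. A row lasts 1/12 s, in which the tool goes at most 41.7 mm and 7.16 degrees, less where a joint would pass 70% of its speed; a pose out of reach is approached as far as the arm can. A call with a number of a shift or a turn outside -1 to 1 is refused whole. A call with a gripper value outside its range is refused whole. The fingers move at their own pace and stop on an object; "force" is the grip in N (left out, the last holds). Time passes only in rows, so rows that repeat a pose let the fingers close, or fill a call up. It gives the time, the measured TCP pose, the force, the opening and the grip force at its end, in the units of the state.
- get_state(): the state, without advancing time (a new reading comes with each control period).
- get_image(name): name is "scene" or "top"; returns a dict with "img" (400x640x3 uint8, blue, green, red), "mtx" (3x3 intrinsics, pixels), "R" (3x3) and "t" (3): a world point X has camera coordinates R X + t. Camera axes: x right, y down, z forward; pixel columns grow to the right and rows downward; lengths in m; the calibration is good to about 2 mm. A picture is of the moment at which its call begins. There is no depth.
- job_done(): hands the job in; it is judged then, once.
The state is a dict: "t": time; "qpos": joint angles; "qvel": joint speeds; "joint_efforts": joint torques, N m; "tcp_pos": TCP position; "eef_rot": TCP orientation; "contact_force": force on the tool from outside, world axes, zero at the start; "ft_torque": the same for the moment, N m; "gripper_width": finger opening in m; "grasp_force": force on a finger pad.
Only numpy, scipy, OpenCV 4.12 (cv2) and the standard library are available. Lean on these libraries where they do the work, as an engineer would, in place of code of your own. Each camera call takes 0.05 s, during which the arm holds its last target. There are 200 camera calls.

## Working session

There is one attempt and no reset: what is moved stays moved. The work goes in short steps, Python scripts to look and compute and a tool call to move; the robot and the scene stay as the last step left them, time stands still between calls to the robot, and variables do not carry over. Pictures are saved under pics/ and viewed, at most 10 in all, crops included, and the job is handed in when it is done.

Besides the shell and the picture viewer there is one more tool, called after "Call:" as name(argument=value, ...), one argument or row to a line, values as JSON. servo_tool: Moves the arm, as the interface text tells. Shift numbers are shares of 0.4 m and turn numbers shares of 180 degrees, none past 1 either way. Its arguments: {"type":"object","properties":{"moves":{"type":"array","items":{"type":"object","properties":{"hand":{"type":"number"},"offset":{"type":"array","items":{"type":"number"}},"dr":{"type":"array","items":{"type":"number"}}}}},"force":{"type":"number"}},"required":["moves"]}

```bash
mkdir -p pics; python3 - <<'E'
from cell import *
import cv2,numpy as np
for n in("scene","top"):
    d=get_image(n);cv2.imwrite(f"pics/{n}0.png",d["img"]);np.savez(f"{n}.npz",**d)
    print(n,np.round(d["mtx"],1).tolist(),np.round(d["R"],3).tolist(),np.round(d["t"],3).tolist())
s=get_state();print({k:np.round(v,3).tolist() for k,v in s.items()})
E
ls
```

```text
scene [[398.1, 0.0, 314.9], [0.0, 398.1, 200.7], [0.0, 0.0, 1.0]] [[0.625, 0.781, 0.018], [0.559, -0.431, -0.708], [-0.545, 0.453, -0.706]] [-0.367, -0.245, 1.334]
top [[370.5, 0.0, 317.4], [0.0, 370.5, 198.3], [0.0, 0.0, 1.0]] [[-0.03, -0.999, -0.022], [-0.99, 0.033, -0.139], [0.14, 0.018, -0.99]] [0.026, 0.59, 0.932]
{'t': 0.1, 'qpos': [1.459, 0.502, -0.427, 1.551, 0.221, 1.138, -0.21], 'qvel': [-0.002, -0.002, 0.0, -0.003, -0.001, 0.001, 0.001], 'joint_efforts': [-0.011, -57.081, -5.839, -28.175, 0.011, 0.006, 0.0], 'tcp_pos': [0.238, -0.604, 0.303], 'eef_rot': [[0.931, 0.366, -0.001], [0.366, -0.931, 0.002], [0.0, -0.002, -1.0]], 'contact_force': [-0.5, -0.21, -1.157], 'ft_torque': [-0.018, -0.004, -0.019], 'grasp_force': 0.0, 'gripper_width': 0.086}
pics
scene.npz
top.npz
```

View pics/scene0.png

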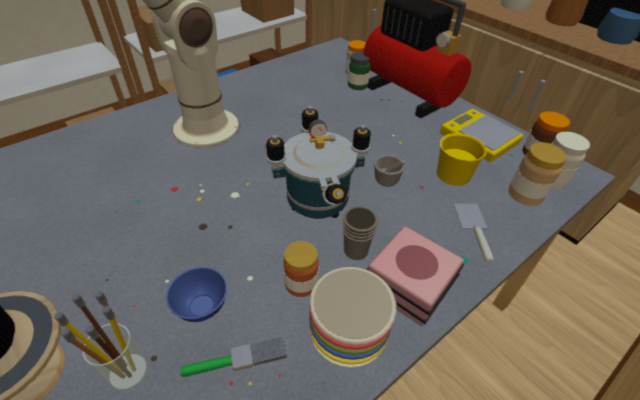

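View pics/top0.png

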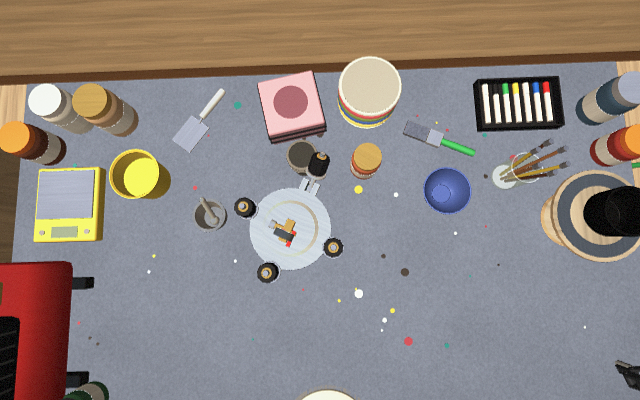

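The scene shows the pot at about (318,170), with upright nuts at (275,149), (310,119) and (362,138) and the open bolt at (335,193). In the top view the upright nuts are at (244,207), (267,272) and (333,246), and the open one is at (318,162). The cups (302,157) and the jar (366,160) stand close to the open bolt.

```bash
python3 - <<'E'
import cv2,numpy as np
a=np.load("scene.npz")["img"][95:245,250:400];b=np.load("top.npz")["img"][130:290,225:385]
f=lambda i:cv2.resize(i,(400,400),interpolation=cv2.INTER_CUBIC)
cv2.imwrite("pics/crop.png",np.hstack([f(a),f(b)]))
E
```

```text
(no output)
```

View pics/crop.png

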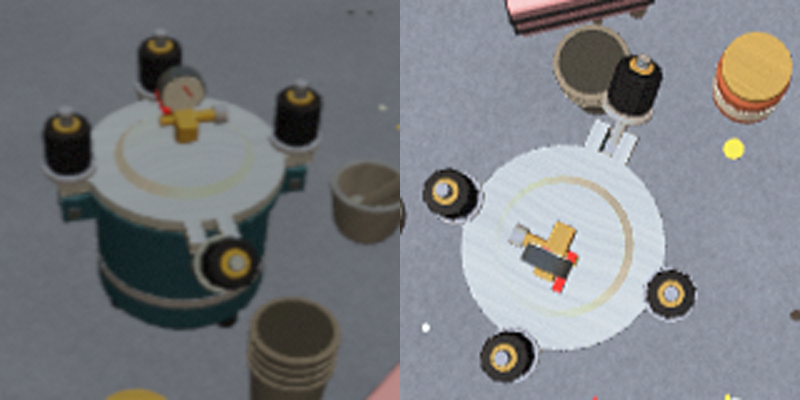

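```bash
cat > h.py <<'E'
import numpy as np,cv2
from scipy.optimize import least_squares
C={n:np.load(f"{n}.npz") for n in("scene","top")}
def proj(n,X):
    c=C[n];p=(c["R"]@np.atleast_2d(X).T).T+c["t"].ravel();p=p@c["mtx"].T;return p[:,:2]/p[:,2:]
def ray(n,uv,z):
    c=C[n];d=c["R"].T@np.linalg.inv(c["mtx"])@np.array([*uv,1.]);o=-c["R"].T@c["t"].ravel();return o+d*(z-o[2])/d[2]
E
python3 - <<'E'
from h import *
S=np.array([(340.4,193.2),(362.1,128),(310,108.5),(274.8,137.4)])
T=np.array([(322.2,154.8),(243.8,206),(265.8,272.8),(333.8,246.8)])
def pts(p):
    x,y,a,l=p;r=[]
    for k in range(4):
        u=np.array([np.cos(a+k*np.pi/2),np.sin(a+k*np.pi/2),0]);L=l if k==0 else 0
        r.append(np.array([x,y,.135])+u*(.105+.104*np.sin(L))+np.array([0,0,.104*np.cos(L)]))
    return np.array(r)
f=lambda p:np.r_[(proj("scene",pts(p))-S).ravel(),(proj("top",pts(p))-T).ravel()]
g=ray("top",(290,228),.18)
r=least_squares(f,[g[0],g[1],-.3,.8]);print(r.x,np.round(r.fun,1));print(pts(r.x))
print("cup",ray("top",(302.2,156),.117),"jar",ray("top",(367.8,156),.112),"mortar",ray("top",(210,214),.06),"bowl",ray("top",(447,188),.06))
print("nut flange end check; pivot",r.x[:2]+.105*np.array([np.cos(r.x[2]),np.sin(r.x[2])]))
E
```

```text
[ 0.50795878  0.06845854 -0.44769061  0.77131545] [-2.2 -0.6 -0.2 -1.8 -1.2 -1.2 -1.4 -0.7 -0.2 -2.3 -2.1 -1.1  0.  -0.5
 -0.1 -0.9]
[[ 0.66796261 -0.00837689  0.20956741]
 [ 0.5534117   0.16311071  0.239     ]
 [ 0.41330662  0.11391146  0.239     ]
 [ 0.46250587 -0.02619362  0.239     ]]
cup [0.68568819 0.04073119 0.117     ] jar [ 0.68123192 -0.12095203  0.112     ] mortar [0.55555158 0.28555348 0.06      ] bowl [ 0.60303165 -0.32595467  0.06      ]
nut flange end check; pivot [0.60261095 0.02300563]
```

Call:
servo_tool(
  moves=[
    {"hand": 1,"offset": [0.4,-0.23,-0.12],"dr": [0,0,0]},
    {"hand": 1,"offset": [0.4,-0.23,-0.12],"dr": [0,0,0]},
    {"hand": 1,"offset": [0.4,-0.23,-0.12],"dr": [0,0,0]},
    {"hand": 1,"offset": [0.4,-0.23,-0.12],"dr": [0,0,0]},
    {"hand": 1,"offset": [0.4,-0.23,-0.12],"dr": [0,0,0]},
  ],
)

```text
t: 0.52
tcp_pos: [0.3569, -0.4562, 0.353]
eef_rot: [[0.929, 0.371, 0.002], [0.371, -0.929, 0.001], [0.002, -0.0, -1.0]]
contact_force: [0.9, 0.0, -0.1]
gripper_width: 0.0256
grasp_force: 0.0
```

Call:
servo_tool(
  moves=[
    {"hand": 1,"offset": [0.4,-0.23,0],"dr": [0,0,0]},
    {"hand": 1,"offset": [0.4,-0.23,0],"dr": [0,0,0]},
    {"hand": 1,"offset": [0.4,-0.23,0],"dr": [0,0,0]},
    {"hand": 1,"offset": [0.4,-0.23,0],"dr": [0,0,0]},
    {"hand": 1,"offset": [0.4,-0.23,0],"dr": [0,0,0]},
  ],
)

```text
t: 0.93
tcp_pos: [0.472, -0.3101, 0.3522]
eef_rot: [[0.928, 0.373, 0.002], [0.373, -0.928, 0.003], [0.003, -0.002, -1.0]]
contact_force: [0.8, 0.9, 1.1]
gripper_width: 0.0002
grasp_force: 0.0
```

```bash
python3 - <<'E'
import cell
from cell import *
import numpy as np
print([n for n in dir(cell) if n[0]!='_'], getattr(cell,'grip_depth',None))
s=get_state();print({k:np.round(v,3).tolist() for k,v in s.items()})
E
```

```text
['Unreachable', 'get_image', 'get_state', 'grip_depth', 'job_done'] 0.0539
{'t': 0.933, 'qpos': [1.016, 0.325, -0.596, 1.71, 0.193, 1.166, -0.821], 'qvel': [-0.291, 0.047, -0.038, -0.043, 0.07, 0.025, -0.352], 'joint_efforts': [3.944, -43.458, -2.696, -28.161, 0.466, 0.068, -0.039], 'tcp_pos': [0.472, -0.31, 0.352], 'eef_rot': [[0.928, 0.373, 0.002], [0.373, -0.928, 0.003], [0.003, -0.002, -1.0]], 'contact_force': [0.773, 0.892, 1.119], 'ft_torque': [0.029, -0.077, -0.012], 'grasp_force': 0.0, 'gripper_width': 0.0}
```

Call:
servo_tool(
  moves=[
    {"hand": 1,"offset": [0.36,-0.2,0],"dr": [0,0,-0.19]},
    {"hand": 1,"offset": [0.36,-0.2,0],"dr": [0,0,-0.19]},
    {"hand": 1,"offset": [0.36,-0.2,0],"dr": [0,0,-0.19]},
    {"hand": 1,"offset": [0.36,-0.2,0],"dr": [0,0,-0.19]},
    {"hand": 1,"offset": [0.36,-0.2,0],"dr": [0,0,-0.19]},
  ],
)

```text
t: 1.35
tcp_pos: [0.5774, -0.179, 0.3524]
eef_rot: [[0.548, 0.836, 0.004], [0.836, -0.548, 0.006], [0.007, -0.0, -1.0]]
contact_force: [0.3, 1.3, -0.3]
gripper_width: 0.0001
grasp_force: 0.0
```

Call:
servo_tool(
  moves=[
    {"hand": 1,"offset": [0,0,0],"dr": [0,0,-0.19]},
    {"hand": 1,"offset": [0,0,0],"dr": [0,0,-0.19]},
    {"hand": 1,"offset": [0,0,0],"dr": [0,0,-0.19]},
    {"hand": 1,"offset": [0,0,0],"dr": [0,0,-0.19]},
    {"hand": 1,"offset": [0,0,0],"dr": [0,0,-0.19]},
  ],
)

```text
t: 1.77
tcp_pos: [0.5728, -0.1893, 0.3513]
eef_rot: [[-0.004, 1.0, -0.001], [1.0, 0.004, 0.0], [0.0, -0.001, -1.0]]
contact_force: [-0.7, 0.2, 0.1]
gripper_width: 0.0001
grasp_force: 0.0
```

Call:
servo_tool(
  moves=[
    {"hand": 1,"offset": [0,0,0],"dr": [0,0,-0.19]},
    {"hand": 1,"offset": [0,0,0],"dr": [0,0,-0.19]},
    {"hand": 1,"offset": [0,0,0],"dr": [0,0,-0.19]},
    {"hand": 1,"offset": [0,0,0],"dr": [0,0,-0.19]},
    {"hand": 1,"offset": [0,0,0],"dr": [0,0,-0.19]},
  ],
)

```text
t: 2.18
tcp_pos: [0.5728, -0.1895, 0.3514]
eef_rot: [[-0.565, 0.825, -0.001], [0.825, 0.565, 0.0], [0.001, -0.0, -1.0]]
contact_force: [0.1, -0.9, 0.2]
gripper_width: -0.0
grasp_force: 0.0
```

Call:
servo_tool(
  moves=[
    {"hand": 1,"offset": [0,0,0],"dr": [0,0,-0.168]},
    {"hand": 1,"offset": [0,0,0],"dr": [0,0,-0.168]},
    {"hand": 1,"offset": [0,0,0],"dr": [0,0,-0.168]},
    {"hand": 1,"offset": [0,0,0],"dr": [0,0,-0.168]},
    {"hand": 1,"offset": [0,0,0],"dr": [0,0,-0.168]},
  ],
)

```text
t: 2.6
tcp_pos: [0.5728, -0.1895, 0.3513]
eef_rot: [[-0.903, 0.429, -0.001], [0.429, 0.903, 0.001], [0.001, 0.0, -1.0]]
contact_force: [0.2, -0.7, 0.2]
gripper_width: -0.0
grasp_force: 0.0
```

```bash
cat > st.py <<'E'
from cell import *
import numpy as np
s=get_state();p=s["tcp_pos"];R=s["eef_rot"]=np.array(s["eef_rot"])
print({k:np.round(s[k],3).tolist() for k in("t","qpos","tcp_pos","eef_rot","contact_force","ft_torque","gripper_width","grasp_force")})
u=np.array([.901,-.433,0]);v=np.array([.433,.901,0]);d=np.array(p)-np.array([.603,.023,.135])
print("u,v,z from pivot",np.round([d@u,d@v,d[2]],4),"u in tool",np.round(R.T@u,3))
E
python3 st.py
```

```text
{'t': 2.6, 'qpos': [1.05, 0.578, -1.116, 1.605, 0.534, 1.3, 0.977], 'tcp_pos': [0.573, -0.19, 0.351], 'eef_rot': [[-0.903, 0.429, -0.001], [0.429, 0.903, 0.001], [0.001, 0.0, -1.0]], 'contact_force': [0.245, -0.688, 0.162], 'ft_torque': [-0.05, 0.026, -0.009], 'gripper_width': -0.0, 'grasp_force': 0.0}
u,v,z from pivot [ 0.0648 -0.2046  0.2163] u in tool [-1.    -0.004 -0.001]
```

Call:
servo_tool(
  moves=[
    {"hand": 1,"offset": [-0.1,0.5,0],"dr": [0,0,0]},
    {"hand": 1,"offset": [-0.1,0.5,0],"dr": [0,0,0]},
    {"hand": 1,"offset": [-0.1,0.5,0],"dr": [0,0,0]},
    {"hand": 1,"offset": [-0.1,0.5,0],"dr": [0,0,0]},
    {"hand": 1,"offset": [-0.1,0.5,0],"dr": [0,0,0]},
  ],
)

```text
t: 3.02
tcp_pos: [0.6967, -0.0243, 0.3514]
eef_rot: [[-0.9, 0.436, -0.001], [0.436, 0.9, 0.0], [0.001, 0.0, -1.0]]
contact_force: [0.3, 0.1, -0.4]
gripper_width: -0.0001
grasp_force: 0.0
```

Call:
servo_tool(
  moves=[
    {"hand": 1,"offset": [0,0.01,0.1],"dr": [0,0,0]},
    {"hand": 1,"offset": [0,0.01,0.1],"dr": [0,0,0]},
    {"hand": 1,"offset": [0,0.01,0.1],"dr": [0,0,0]},
    {"hand": 1,"offset": [0,0.01,0.1],"dr": [0,0,0]},
    {"hand": 1,"offset": [0,0.01,0.1],"dr": [0,0,0]},
  ],
)

```text
t: 3.43
tcp_pos: [0.6981, -0.0243, 0.3136]
eef_rot: [[-0.9, 0.436, 0.002], [0.436, 0.9, -0.001], [-0.002, 0.0, -1.0]]
contact_force: [-0.0, -0.2, 0.0]
gripper_width: 0.0002
grasp_force: 0.0
```

```bash
python3 st.py; python3 - <<'E'
from cell import *
import cv2,numpy as np
f=lambda i:cv2.resize(i,(400,400),interpolation=cv2.INTER_CUBIC)
cv2.imwrite("pics/a1.png",np.hstack([f(get_image("scene")["img"][95:245,250:400]),f(get_image("top")["img"][130:290,225:385])]))
E
```

```text
{'t': 3.433, 'qpos': [0.594, 0.754, -1.007, 1.391, 0.638, 1.337, 0.688], 'tcp_pos': [0.698, -0.024, 0.314], 'eef_rot': [[-0.9, 0.436, 0.002], [0.436, 0.9, -0.001], [-0.002, 0.0, -1.0]], 'contact_force': [-0.004, -0.204, 0.024], 'ft_torque': [-0.02, -0.002, -0.003], 'gripper_width': 0.0, 'grasp_force': 0.0}
u,v,z from pivot [ 0.1061 -0.0015  0.1786] u in tool [-1.     0.003  0.002]
```

View pics/a1.png

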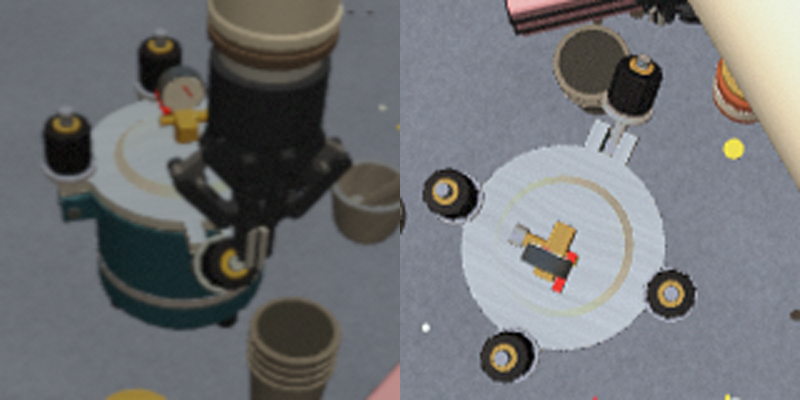

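Call:
servo_tool(
  moves=[
    {"hand": 1,"offset": [0,0,0.06],"dr": [0,0,0]},
    {"hand": 1,"offset": [0,0,0.125],"dr": [0,0,0]},
    {"hand": 1,"offset": [0,0,0.125],"dr": [0,0,0]},
    {"hand": 1,"offset": [0.02,0,0.125],"dr": [0,0,0]},
    {"hand": 1,"offset": [0.04,0,0.125],"dr": [0,0,0]},
  ],
)

```text
t: 3.95
tcp_pos: [0.6833, -0.016, 0.2635]
eef_rot: [[-0.9, 0.435, 0.002], [0.435, 0.9, 0.001], [-0.001, 0.001, -1.0]]
contact_force: [-0.6, 0.1, 1.2]
gripper_width: 0.0002
grasp_force: 0.0
```

Call:
servo_tool(
  moves=[
    {"hand": 1,"offset": [0.02,0,0],"dr": [0,0,0]},
    {"hand": 1,"offset": [0.04,0,0],"dr": [0,0,0]},
    {"hand": 1,"offset": [0.06,0,0],"dr": [0,0,0]},
    {"hand": 1,"offset": [0.08,0,0],"dr": [0,0,0]},
    {"hand": 1,"offset": [0.1,0,0],"dr": [0,0,0]},
  ],
)

```text
t: 4.37
tcp_pos: [0.6634, -0.0063, 0.2767]
eef_rot: [[-0.896, 0.443, 0.045], [0.443, 0.897, -0.009], [-0.045, 0.011, -0.999]]
contact_force: [34.0, -22.2, 40.1]
gripper_width: 0.0003
grasp_force: 28.4
```

```bash
python3 st.py
```

```text
{'t': 4.367, 'qpos': [0.627, 0.713, -1.015, 1.563, 0.664, 1.19, 0.601], 'tcp_pos': [0.663, -0.006, 0.277], 'eef_rot': [[-0.896, 0.443, 0.045], [0.443, 0.897, -0.009], [-0.045, 0.011, -0.999]], 'contact_force': [33.979, -22.178, 40.108], 'ft_torque': [-4.7, -7.621, -0.119], 'gripper_width': 0.0, 'grasp_force': 28.437}
u,v,z from pivot [ 0.0671 -0.0003  0.1417] u in tool [-0.999  0.011  0.045]
```

Call:
servo_tool(
  moves=[
    {"hand": 1,"offset": [-0.04,0,0],"dr": [0,0,0]},
    {"hand": 1,"offset": [-0.1,0,0],"dr": [0,0,0]},
    {"hand": 1,"offset": [-0.14,0,0],"dr": [0,0,0]},
    {"hand": 1,"offset": [-0.14,0,0],"dr": [0,0,0]},
    {"hand": 1,"offset": [-0.14,0,0],"dr": [0,0,0]},
  ],
)

```text
t: 4.78
tcp_pos: [0.6977, -0.0224, 0.2635]
eef_rot: [[-0.901, 0.434, 0.002], [0.434, 0.901, 0.001], [-0.001, 0.001, -1.0]]
contact_force: [-0.1, 0.8, -0.2]
gripper_width: 0.0001
grasp_force: 0.0
```

```bash
python3 st.py; python3 - <<'E'
from cell import *
import cv2,numpy as np
f=lambda i:cv2.resize(i,(400,400),interpolation=cv2.INTER_CUBIC)
cv2.imwrite("pics/a2.png",np.hstack([f(get_image("scene")["img"][120:220,280:380]),f(get_image("top")["img"][120:220,265:365])]))
E
```

```text
{'t': 4.783, 'qpos': [0.585, 0.796, -0.98, 1.441, 0.673, 1.26, 0.662], 'tcp_pos': [0.698, -0.022, 0.264], 'eef_rot': [[-0.901, 0.434, 0.002], [0.434, 0.901, 0.001], [-0.001, 0.001, -1.0]], 'contact_force': [-0.084, 0.817, -0.19], 'ft_torque': [0.054, 0.064, 0.022], 'gripper_width': 0.0, 'grasp_force': 0.0}
u,v,z from pivot [1.049e-01 1.000e-04 1.285e-01] u in tool [-1.     0.001  0.001]
```

View pics/a2.png

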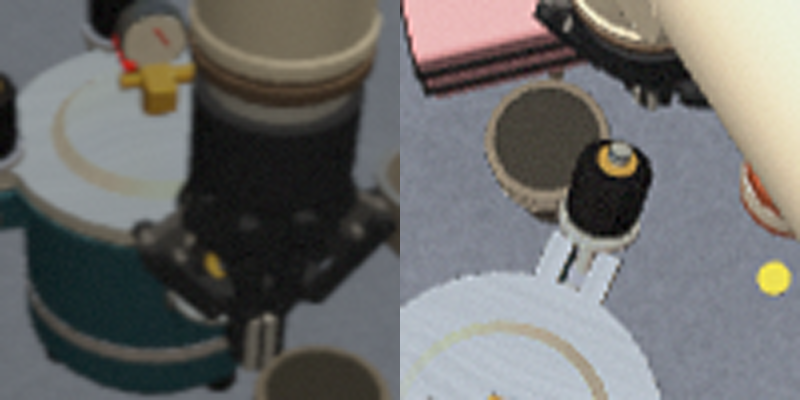

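Call:
servo_tool(
  moves=[
    {"hand": 1,"offset": [0,0,0.056],"dr": [0,0,0]},
    {"hand": 1,"offset": [0,0,0.056],"dr": [0,0,0]},
    {"hand": 1,"offset": [0.015,0,0.056],"dr": [0,0,0]},
    {"hand": 1,"offset": [0.03,0,0.056],"dr": [0,0,0]},
    {"hand": 1,"offset": [0.045,0,0.056],"dr": [0,0,0]},
  ],
)

```text
t: 5.3
tcp_pos: [0.6807, -0.014, 0.2405]
eef_rot: [[-0.902, 0.433, 0.001], [0.433, 0.902, 0.0], [-0.0, 0.001, -1.0]]
contact_force: [0.2, 0.3, -0.8]
gripper_width: -0.0002
grasp_force: 0.0
```

Call:
servo_tool(
  moves=[
    {"hand": 1,"offset": [0.008,0,-0.005],"dr": [0,0,0]},
    {"hand": 1,"offset": [0.016,0,-0.01],"dr": [0,0,0]},
    {"hand": 1,"offset": [0.024,0,-0.015],"dr": [0,0,0]},
    {"hand": 1,"offset": [0.032,0,-0.02],"dr": [0,0,0]},
    {"hand": 1,"offset": [0.032,0,-0.02],"dr": [0,0,0]},
  ],
)

```text
t: 5.72
tcp_pos: [0.6709, -0.0098, 0.2492]
eef_rot: [[-0.901, 0.434, 0.004], [0.434, 0.901, -0.001], [-0.004, 0.001, -1.0]]
contact_force: [4.7, -1.7, 0.4]
gripper_width: 0.0002
grasp_force: 2.3
```

Call:
servo_tool(
  moves=[
    {"hand": 1,"offset": [0.01,0,-0.006],"dr": [0,0,0]},
    {"hand": 1,"offset": [0.02,0,-0.012],"dr": [0,0,0]},
    {"hand": 1,"offset": [0.03,0,-0.018],"dr": [0,0,0]},
    {"hand": 1,"offset": [0.04,0,-0.024],"dr": [0,0,0]},
    {"hand": 1,"offset": [0.05,0,-0.03],"dr": [0,0,0]},
  ],
)

```text
t: 6.13
tcp_pos: [0.6546, -0.0023, 0.2621]
eef_rot: [[-0.9, 0.436, 0.007], [0.436, 0.9, -0.001], [-0.007, 0.002, -1.0]]
contact_force: [7.7, -3.6, 6.7]
gripper_width: 0.0001
grasp_force: 3.9
```

Call:
servo_tool(
  moves=[
    {"hand": 1,"offset": [0.01,0,0],"dr": [0,0,0]},
    {"hand": 1,"offset": [0.02,0,0],"dr": [0,0,0]},
    {"hand": 1,"offset": [0.03,0,0],"dr": [0,0,0]},
    {"hand": 1,"offset": [0.035,0,0],"dr": [0,0,0]},
    {"hand": 1,"offset": [0.04,0,0],"dr": [0,0,0]},
  ],
)

```text
t: 6.55
tcp_pos: [0.6382, 0.0057, 0.2606]
eef_rot: [[-0.901, 0.434, 0.002], [0.434, 0.901, -0.0], [-0.002, 0.001, -1.0]]
contact_force: [3.9, -2.0, 2.7]
gripper_width: -0.0
grasp_force: 2.1
```

```bash
python3 st.py
```

```text
{'t': 6.55, 'qpos': [0.628, 0.712, -1.019, 1.612, 0.645, 1.186, 0.588], 'tcp_pos': [0.638, 0.006, 0.261], 'eef_rot': [[-0.901, 0.434, 0.002], [0.434, 0.901, -0.0], [-0.002, 0.001, -1.0]], 'contact_force': [3.882, -1.964, 2.729], 'ft_torque': [-0.321, -0.793, -0.014], 'gripper_width': -0.0, 'grasp_force': 2.1}
u,v,z from pivot [ 0.0392 -0.0003  0.1256] u in tool [-1.     0.001  0.002]
```

Call:
servo_tool(
  moves=[
    {"hand": 1,"offset": [0.005,0,0],"dr": [0,0,0]},
    {"hand": 1,"offset": [0.01,0,0],"dr": [0,0,0]},
    {"hand": 1,"offset": [0.014,0,0],"dr": [0,0,0]},
    {"hand": 1,"offset": [0.017,0,0],"dr": [0,0,0]},
    {"hand": 1,"offset": [0.017,0,0],"dr": [0,0,0]},
  ],
)

```text
t: 6.97
tcp_pos: [0.6326, 0.0087, 0.2613]
eef_rot: [[-0.901, 0.434, 0.004], [0.434, 0.901, -0.001], [-0.004, 0.001, -1.0]]
contact_force: [3.8, -2.7, 8.6]
gripper_width: -0.0
grasp_force: 2.8
```

Call:
servo_tool(
  moves=[
    {"hand": 1,"offset": [0.002,0,0],"dr": [0,0,0]},
    {"hand": 1,"offset": [0.004,0,0],"dr": [0,0,0]},
    {"hand": 1,"offset": [0.006,0,0],"dr": [0,0,0]},
    {"hand": 1,"offset": [0.006,0,0],"dr": [0,0,0]},
    {"hand": 1,"offset": [0.006,0,0],"dr": [0,0,0]},
  ],
)

```text
t: 7.38
tcp_pos: [0.6301, 0.0096, 0.2599]
eef_rot: [[-0.901, 0.434, 0.002], [0.434, 0.901, -0.0], [-0.002, 0.001, -1.0]]
contact_force: [6.4, -1.7, 3.6]
gripper_width: 0.0001
grasp_force: 0.0
```

Call:
servo_tool(
  moves=[
    {"hand": 1,"offset": [0.003,0,0],"dr": [0,0,0]},
    {"hand": 1,"offset": [0.006,0,0],"dr": [0,0,0]},
    {"hand": 1,"offset": [0.009,0,0],"dr": [0,0,0]},
    {"hand": 1,"offset": [0.009,0,0],"dr": [0,0,0]},
    {"hand": 1,"offset": [0.009,0,0],"dr": [0,0,0]},
  ],
)

```text
t: 7.8
tcp_pos: [0.6292, 0.0096, 0.2603]
eef_rot: [[-0.9, 0.436, 0.008], [0.436, 0.9, -0.001], [-0.007, 0.002, -1.0]]
contact_force: [13.8, -4.4, -0.7]
gripper_width: -0.0002
grasp_force: 1.9
```

```bash
python3 st.py; python3 - <<'E'
from cell import *
import cv2,numpy as np
f=lambda i:cv2.resize(i,(400,400),interpolation=cv2.INTER_CUBIC)
cv2.imwrite("pics/a3.png",np.hstack([f(get_image("scene")["img"][105:225,260:380]),f(get_image("top")["img"][150:270,245:365])]))
E
```

```text
{'t': 7.8, 'qpos': [0.636, 0.697, -1.026, 1.64, 0.642, 1.17, 0.575], 'tcp_pos': [0.629, 0.01, 0.26], 'eef_rot': [[-0.9, 0.436, 0.008], [0.436, 0.9, -0.001], [-0.007, 0.002, -1.0]], 'contact_force': [13.828, -4.434, -0.723], 'ft_torque': [-0.842, -2.702, -0.056], 'gripper_width': -0.0, 'grasp_force': 1.938}
u,v,z from pivot [ 0.0294 -0.0007  0.1253] u in tool [-1.     0.003  0.007]
```

View pics/a3.png

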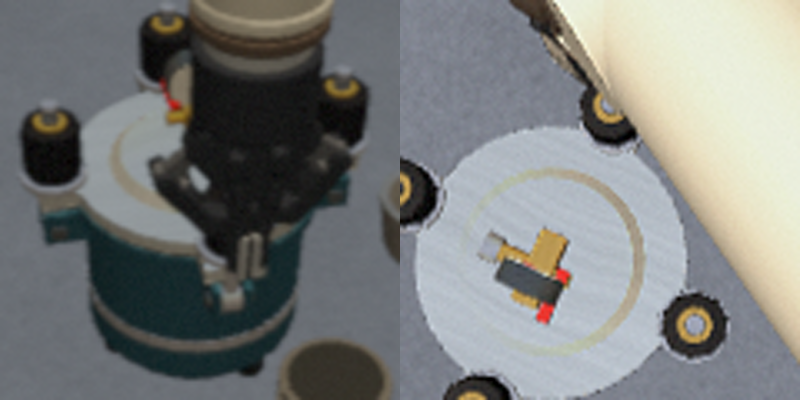

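Call:
servo_tool(
  moves=[
    {"hand": 1,"offset": [-0.03,0,0],"dr": [0,0,0]},
    {"hand": 1,"offset": [-0.03,0,-0.08],"dr": [0,0,0]},
    {"hand": 1,"offset": [-0.03,0,-0.16],"dr": [0,0,0]},
    {"hand": 0.3,"offset": [-0.03,0,-0.2],"dr": [0,0,0]},
    {"hand": 0.3,"offset": [-0.03,0,-0.2],"dr": [0,0,0]},
  ],
)

```text
t: 8.32
tcp_pos: [0.6368, 0.0083, 0.3428]
eef_rot: [[-0.902, 0.432, 0.002], [0.432, 0.902, 0.001], [-0.002, 0.002, -1.0]]
contact_force: [0.8, 0.7, 0.9]
gripper_width: 0.0238
grasp_force: 0.0
```

Call:
servo_tool(
  moves=[
    {"hand": 0.3,"offset": [0.103,0,0],"dr": [0,0,-0.18]},
    {"hand": 0.3,"offset": [0.103,0,0],"dr": [0,0,-0.18]},
    {"hand": 0.3,"offset": [0.103,0,0],"dr": [0,0,-0.18]},
    {"hand": 0.3,"offset": [0.103,0,0],"dr": [0,0,-0.18]},
    {"hand": 0.3,"offset": [0.103,0,0],"dr": [0,0,-0.18]},
  ],
)

```text
t: 8.73
tcp_pos: [0.5977, 0.0246, 0.3376]
eef_rot: [[-0.992, -0.125, -0.005], [-0.125, 0.992, -0.0], [0.005, 0.0, -1.0]]
contact_force: [-0.4, 0.4, 0.2]
gripper_width: 0.0597
grasp_force: 0.0
```

Call:
servo_tool(
  moves=[
    {"hand": 0.3,"offset": [0,0,0],"dr": [0,0,-0.18]},
    {"hand": 0.3,"offset": [0,0,0],"dr": [0,0,-0.18]},
    {"hand": 0.3,"offset": [0,0,0],"dr": [0,0,-0.18]},
    {"hand": 0.3,"offset": [0,0,0],"dr": [0,0,-0.18]},
    {"hand": 0.3,"offset": [0,0,0],"dr": [0,0,-0.18]},
  ],
)

```text
t: 9.15
tcp_pos: [0.5979, 0.0246, 0.3374]
eef_rot: [[-0.771, -0.637, -0.005], [-0.637, 0.771, 0.0], [0.003, 0.003, -1.0]]
contact_force: [0.5, 0.6, 0.5]
gripper_width: 0.0598
grasp_force: 0.0
```

Call:
servo_tool(
  moves=[
    {"hand": 0.3,"offset": [0,0,0],"dr": [0,0,-0.18]},
    {"hand": 0.3,"offset": [0,0,0],"dr": [0,0,-0.18]},
    {"hand": 0.3,"offset": [0,0,0],"dr": [0,0,-0.18]},
    {"hand": 0.3,"offset": [0,0,0],"dr": [0,0,-0.18]},
    {"hand": 0.3,"offset": [0,0,0],"dr": [0,0,-0.18]},
  ],
)

```text
t: 9.57
tcp_pos: [0.5979, 0.0247, 0.3374]
eef_rot: [[-0.309, -0.951, -0.005], [-0.951, 0.309, 0.0], [0.001, 0.004, -1.0]]
contact_force: [0.7, -0.3, 0.2]
gripper_width: 0.0597
grasp_force: 0.0
```

```bash
python3 st.py; python3 - <<'E'
from h import *
r=ray("top",(307.1,183),.239);d=r[:2]-[.603,.023];print(r,d@[.901,-.433],d@[.433,.901])
from cell import *
f=lambda i:cv2.resize(i,(400,400),interpolation=cv2.INTER_CUBIC)
cv2.imwrite("pics/a4.png",np.hstack([f(get_image("scene")["img"][105:225,260:380]),f(get_image("top")["img"][150:270,245:365])]))
E
```

```text
{'t': 9.567, 'qpos': [0.808, 0.817, -1.449, 1.629, 0.814, 1.446, 2.106], 'tcp_pos': [0.598, 0.025, 0.337], 'eef_rot': [[-0.309, -0.951, -0.005], [-0.951, 0.309, 0.0], [0.001, 0.004, -1.0]], 'contact_force': [0.675, -0.289, 0.167], 'ft_torque': [0.048, 0.051, 0.021], 'gripper_width': 0.06, 'grasp_force': 0.0}
u,v,z from pivot [-0.0053 -0.0007  0.2024] u in tool [ 0.133 -0.991 -0.004]
[0.59527273 0.02490935 0.239     ] -0.0077890225471370445 -0.0016255824154758616
```

View pics/a4.png

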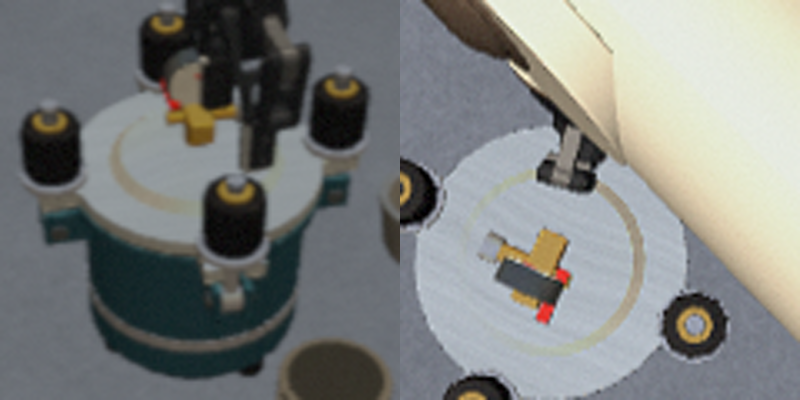

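```bash
python3 - <<'E'
from h import *
for n,p in(("scene",(330.8,160.2)),("scene",(362.1,128)),("scene",(310,108.5)),("scene",(274.8,137.4)),("top",(243.8,206)),("top",(265.8,272.8)),("top",(333.8,246.8))):
    r=ray(n,p,.239);print(n,np.round(r,4))
r=ray("scene",(330.8,160.2),.239);d=r[:2]-[.603,.023];print(d@[.901,-.433],d@[.433,.901])
E
```

```text
scene [0.6054 0.023  0.239 ]
scene [0.5591 0.1583 0.239 ]
scene [0.4195 0.1128 0.239 ]
scene [ 0.4664 -0.0252  0.239 ]
top [0.5509 0.1587 0.239 ]
top [0.4123 0.1139 0.239 ]
top [ 0.4606 -0.0264  0.239 ]
0.0021471670395863843 0.0010153338897783445
```

Call:
servo_tool(
  moves=[
    {"hand": 0.3,"offset": [0,-0.006,0.06],"dr": [0,0,0]},
    {"hand": 0.3,"offset": [0,-0.006,0.12],"dr": [0,0,0]},
    {"hand": 0.3,"offset": [0,-0.006,0.17],"dr": [0,0,0]},
    {"hand": 0.3,"offset": [0,-0.006,0.188],"dr": [0,0,0]},
    {"hand": 0.3,"offset": [0,-0.006,0.188],"dr": [0,0,0]},
  ],
)

```text
t: 10.08
tcp_pos: [0.6002, 0.0233, 0.2617]
eef_rot: [[-0.318, -0.948, -0.005], [-0.948, 0.318, -0.001], [0.002, 0.004, -1.0]]
contact_force: [0.3, 0.0, 0.7]
gripper_width: 0.0597
grasp_force: 0.0
```

Call:
servo_tool(
  moves=[
    {"hand": 1,"offset": [0,0,0],"dr": [0,0,0]},
    {"hand": 1,"offset": [0,0,0],"dr": [0,0,0]},
    {"hand": 1,"offset": [0,0,0],"dr": [0,0,0]},
    {"hand": 1,"offset": [0,0,0],"dr": [0,0,0]},
    {"hand": 1,"offset": [0,0,0],"dr": [0,0,0]},
  ],
  force=50,
)

```text
t: 10.5
tcp_pos: [0.6022, 0.024, 0.2655]
eef_rot: [[-0.317, -0.948, 0.002], [-0.948, 0.317, 0.0], [-0.001, -0.001, -1.0]]
contact_force: [-0.7, 0.3, 3.2]
gripper_width: 0.04
grasp_force: 51.0
```

```bash
python3 st.py
```

```text
{'t': 10.5, 'qpos': [0.782, 0.881, -1.376, 1.696, 0.891, 1.339, 2.057], 'tcp_pos': [0.602, 0.024, 0.266], 'eef_rot': [[-0.317, -0.948, 0.002], [-0.948, 0.317, 0.0], [-0.001, -0.001, -1.0]], 'contact_force': [-0.667, 0.343, 3.195], 'ft_torque': [0.146, 0.205, -0.014], 'gripper_width': 0.04, 'grasp_force': 50.958}
u,v,z from pivot [-0.0012  0.0006  0.1305] u in tool [ 0.125 -0.992  0.001]
```

Call:
servo_tool(
  moves=[
    {"hand": 1,"offset": [0,-0.005,-0.008],"dr": [0,0,0.038]},
    {"hand": 1,"offset": [0,-0.005,-0.008],"dr": [0,0,0.076]},
    {"hand": 1,"offset": [0,-0.005,-0.008],"dr": [0,0,0.114]},
    {"hand": 1,"offset": [0,-0.005,-0.008],"dr": [0,0,0.152]},
    {"hand": 1,"offset": [0,-0.005,-0.008],"dr": [0,0,0.19]},
  ],
)

```text
t: 10.92
tcp_pos: [0.6027, 0.0235, 0.2654]
eef_rot: [[-0.798, -0.602, -0.002], [-0.602, 0.798, 0.002], [0.001, 0.003, -1.0]]
contact_force: [1.7, 3.0, -14.0]
gripper_width: 0.0396
grasp_force: 54.7
```

Call:
servo_tool(
  moves=[
    {"hand": 1,"offset": [0,0,0.0012],"dr": [0,0,0.038]},
    {"hand": 1,"offset": [0,0,0.0012],"dr": [0,0,0.076]},
    {"hand": 1,"offset": [0,0,0.0012],"dr": [0,0,0.114]},
    {"hand": 1,"offset": [0,0,0.0012],"dr": [0,0,0.152]},
    {"hand": 1,"offset": [0,0,0.0012],"dr": [0,0,0.19]},
  ],
)

```text
t: 11.33
tcp_pos: [0.6028, 0.0233, 0.2649]
eef_rot: [[-0.999, -0.049, -0.002], [-0.049, 0.999, 0.001], [0.002, 0.002, -1.0]]
contact_force: [3.2, 2.1, -15.3]
gripper_width: 0.0395
grasp_force: 54.6
```

```bash
python3 st.py
```

```text
{'t': 11.333, 'qpos': [0.702, 0.718, -1.151, 1.695, 0.697, 1.205, 0.993], 'tcp_pos': [0.603, 0.023, 0.265], 'eef_rot': [[-0.999, -0.049, -0.002], [-0.049, 0.999, 0.001], [0.002, 0.002, -1.0]], 'contact_force': [3.214, 2.074, -15.347], 'ft_torque': [0.646, -0.742, 0.079], 'gripper_width': 0.039, 'grasp_force': 54.63}
u,v,z from pivot [-0.0003  0.0002  0.1299] u in tool [-0.879 -0.477 -0.002]
```

Call:
servo_tool(
  moves=[
    {"hand": 1,"offset": [0,0,0.006],"dr": [0,0,0.038]},
    {"hand": 1,"offset": [0,0,0.006],"dr": [0,0,0.076]},
    {"hand": 1,"offset": [0,0,0.006],"dr": [0,0,0.114]},
    {"hand": 1,"offset": [0,0,0.006],"dr": [0,0,0.152]},
    {"hand": 1,"offset": [0,0,0.006],"dr": [0,0,0.19]},
  ],
)

```text
t: 11.75
tcp_pos: [0.6029, 0.0231, 0.2643]
eef_rot: [[-0.854, 0.521, -0.001], [0.521, 0.854, -0.0], [0.001, -0.001, -1.0]]
contact_force: [-0.7, 0.3, -3.7]
gripper_width: 0.0399
grasp_force: 56.1
```

Call:
servo_tool(
  moves=[
    {"hand": 1,"offset": [0,0,0.0015],"dr": [0,0,0.038]},
    {"hand": 1,"offset": [0,0,0.0015],"dr": [0,0,0.076]},
    {"hand": 1,"offset": [0,0,0.0015],"dr": [0,0,0.114]},
    {"hand": 1,"offset": [0,0,0.0015],"dr": [0,0,0.152]},
    {"hand": 1,"offset": [0,0,0.0015],"dr": [0,0,0.19]},
  ],
)

```text
t: 12.17
tcp_pos: [0.6027, 0.0228, 0.2637]
eef_rot: [[-0.413, 0.911, -0.002], [0.911, 0.413, -0.001], [0.0, -0.002, -1.0]]
contact_force: [-1.6, -0.2, -2.0]
gripper_width: 0.0397
grasp_force: 56.0
```

Call:
servo_tool(
  moves=[
    {"hand": 1,"offset": [0,0,0.0015],"dr": [0,0,0.038]},
    {"hand": 1,"offset": [0,0,0.0015],"dr": [0,0,0.076]},
    {"hand": 1,"offset": [0,0,0.0015],"dr": [0,0,0.114]},
    {"hand": 1,"offset": [0,0,0.0015],"dr": [0,0,0.152]},
    {"hand": 1,"offset": [0,0,0.0015],"dr": [0,0,0.19]},
  ],
)

```text
t: 12.58
tcp_pos: [0.6024, 0.0228, 0.2633]
eef_rot: [[0.17, 0.985, -0.003], [0.985, -0.17, -0.001], [-0.001, -0.003, -1.0]]
contact_force: [-3.7, -1.1, 0.7]
gripper_width: 0.04
grasp_force: 56.2
```

```bash
python3 st.py
```

```text
{'t': 12.583, 'qpos': [0.477, 0.538, -0.759, 1.703, 0.414, 1.071, -0.586], 'tcp_pos': [0.602, 0.023, 0.263], 'eef_rot': [[0.17, 0.985, -0.003], [0.985, -0.17, -0.001], [-0.001, -0.003, -1.0]], 'contact_force': [-3.671, -1.134, 0.725], 'ft_torque': [-0.198, 0.758, 0.07], 'gripper_width': 0.04, 'grasp_force': 56.162}
u,v,z from pivot [-0.0005 -0.0004  0.1283] u in tool [-0.273  0.962 -0.002]
```

Call:
servo_tool(
  moves=[
    {"hand": 1,"offset": [0,0,0.001],"dr": [0,0,0.038]},
    {"hand": 1,"offset": [0,0,0.001],"dr": [0,0,0.076]},
    {"hand": 1,"offset": [0,0,0.001],"dr": [0,0,0.114]},
    {"hand": 1,"offset": [0,0,0.001],"dr": [0,0,0.152]},
    {"hand": 1,"offset": [0,0,0.001],"dr": [0,0,0.19]},
  ],
)

```text
t: 13.0
tcp_pos: [0.6021, 0.023, 0.2628]
eef_rot: [[0.695, 0.719, -0.004], [0.719, -0.695, -0.001], [-0.003, -0.002, -1.0]]
contact_force: [-4.4, 0.2, -0.2]
gripper_width: 0.0397
grasp_force: 56.2
```

Call:
servo_tool(
  moves=[
    {"hand": 1,"offset": [0,0,0.001],"dr": [0,0,0.038]},
    {"hand": 1,"offset": [0,0,0.001],"dr": [0,0,0.076]},
    {"hand": 1,"offset": [0,0,0.001],"dr": [0,0,0.114]},
    {"hand": 1,"offset": [0,0,0.001],"dr": [0,0,0.152]},
    {"hand": 1,"offset": [0,0,0.001],"dr": [0,0,0.19]},
  ],
)

```text
t: 13.42
tcp_pos: [0.602, 0.0232, 0.2623]
eef_rot: [[0.979, 0.205, -0.004], [0.205, -0.979, -0.0], [-0.004, -0.0, -1.0]]
contact_force: [-5.5, -0.3, 0.7]
gripper_width: 0.04
grasp_force: 56.2
```

Call:
servo_tool(
  moves=[
    {"hand": 1,"offset": [0,0,0.001],"dr": [0,0,0.038]},
    {"hand": 1,"offset": [0,0,0.001],"dr": [0,0,0.076]},
    {"hand": 1,"offset": [0,0,0.001],"dr": [0,0,0.114]},
    {"hand": 1,"offset": [0,0,0.001],"dr": [0,0,0.152]},
    {"hand": 1,"offset": [0,0,0.001],"dr": [0,0,0.19]},
  ],
)

```text
t: 13.83
tcp_pos: [0.602, 0.0235, 0.2618]
eef_rot: [[0.925, -0.381, -0.004], [-0.381, -0.925, 0.0], [-0.003, 0.001, -1.0]]
contact_force: [-4.4, 0.2, 0.1]
gripper_width: 0.0404
grasp_force: 56.2
```

```bash
python3 st.py
```

```text
{'t': 13.833, 'qpos': [0.201, 0.454, -0.372, 1.714, 0.188, 1.013, -2.199], 'tcp_pos': [0.602, 0.024, 0.262], 'eef_rot': [[0.925, -0.381, -0.004], [-0.381, -0.925, 0.0], [-0.003, 0.001, -1.0]], 'contact_force': [-4.373, 0.183, 0.058], 'ft_torque': [0.107, 0.877, 0.029], 'gripper_width': 0.04, 'grasp_force': 56.155}
u,v,z from pivot [-0.0011  0.      0.1268] u in tool [ 0.998  0.058 -0.003]
```

Call:
servo_tool(
  moves=[
    {"hand": 0.3,"offset": [0,0,0],"dr": [0,0,0]},
    {"hand": 0.3,"offset": [0,0,0],"dr": [0,0,0]},
    {"hand": 0.3,"offset": [0,0,-0.006],"dr": [0,0,0]},
    {"hand": 0.3,"offset": [0,0,-0.006],"dr": [0,0,-0.02]},
    {"hand": 0.3,"offset": [0,0,-0.006],"dr": [0,0,-0.05]},
  ],
)

```text
t: 14.25
tcp_pos: [0.6043, 0.0231, 0.2654]
eef_rot: [[0.975, -0.221, 0.002], [-0.221, -0.975, 0.0], [0.002, -0.0, -1.0]]
contact_force: [-0.3, -1.1, 0.4]
gripper_width: 0.0598
grasp_force: 0.0
```

Call:
servo_tool(
  moves=[
    {"hand": 0.3,"offset": [0,0,0],"dr": [0,0,-0.19]},
    {"hand": 0.3,"offset": [0,0,0],"dr": [0,0,-0.19]},
    {"hand": 0.3,"offset": [0,0,0],"dr": [0,0,-0.19]},
    {"hand": 0.3,"offset": [0,0,0],"dr": [0,0,-0.19]},
    {"hand": 0.3,"offset": [0,0,0],"dr": [0,0,-0.19]},
  ],
)

```text
t: 14.67
tcp_pos: [0.6042, 0.0228, 0.2652]
eef_rot: [[0.93, 0.368, 0.001], [0.368, -0.93, 0.0], [0.001, 0.0, -1.0]]
contact_force: [-0.2, -0.7, -0.2]
gripper_width: 0.06
grasp_force: 0.0
```

Call:
servo_tool(
  moves=[
    {"hand": 0.3,"offset": [0,0,0],"dr": [0,0,-0.19]},
    {"hand": 0.3,"offset": [0,0,0],"dr": [0,0,-0.19]},
    {"hand": 0.3,"offset": [0,0,0],"dr": [0,0,-0.19]},
    {"hand": 0.3,"offset": [0,0,0],"dr": [0,0,-0.19]},
    {"hand": 0.3,"offset": [0,0,0],"dr": [0,0,-0.19]},
  ],
)

```text
t: 15.08
tcp_pos: [0.6043, 0.0227, 0.2652]
eef_rot: [[0.562, 0.827, 0.001], [0.827, -0.562, 0.0], [0.001, 0.001, -1.0]]
contact_force: [-0.2, 0.0, -0.3]
gripper_width: 0.0598
grasp_force: 0.0
```

Call:
servo_tool(
  moves=[
    {"hand": 0.3,"offset": [0,0,0],"dr": [0,0,-0.19]},
    {"hand": 0.3,"offset": [0,0,0],"dr": [0,0,-0.19]},
    {"hand": 0.3,"offset": [0,0,0],"dr": [0,0,-0.19]},
    {"hand": 0.3,"offset": [0,0,0],"dr": [0,0,-0.19]},
    {"hand": 0.3,"offset": [0,0,0],"dr": [0,0,-0.19]},
  ],
)

```text
t: 15.5
tcp_pos: [0.6043, 0.0227, 0.2652]
eef_rot: [[0.0, 1.0, 0.001], [1.0, -0.0, 0.0], [0.0, 0.001, -1.0]]
contact_force: [-0.0, 0.4, -1.3]
gripper_width: 0.0598
grasp_force: 0.0
```

Call:
servo_tool(
  moves=[
    {"hand": 0.3,"offset": [0,0,0],"dr": [0,0,-0.19]},
    {"hand": 0.3,"offset": [0,0,0],"dr": [0,0,-0.19]},
    {"hand": 0.3,"offset": [0,0,0],"dr": [0,0,-0.19]},
    {"hand": 0.3,"offset": [0,0,0],"dr": [0,0,-0.19]},
    {"hand": 0.3,"offset": [0,0,0],"dr": [0,0,-0.19]},
  ],
)

```text
t: 15.92
tcp_pos: [0.6043, 0.0225, 0.2652]
eef_rot: [[-0.562, 0.827, 0.001], [0.827, 0.562, 0.0], [-0.001, 0.001, -1.0]]
contact_force: [-0.2, -0.1, -0.2]
gripper_width: 0.0598
grasp_force: 0.0
```

```bash
python3 st.py
```

```text
{'t': 15.917, 'qpos': [0.583, 0.599, -0.926, 1.697, 0.526, 1.114, 0.098], 'tcp_pos': [0.604, 0.023, 0.265], 'eef_rot': [[-0.562, 0.827, 0.001], [0.827, 0.562, 0.0], [-0.001, 0.001, -1.0]], 'contact_force': [-0.22, -0.127, -0.188], 'ft_torque': [-0.021, 0.01, 0.015], 'gripper_width': 0.06, 'grasp_force': 0.0}
u,v,z from pivot [1.300e-03 1.000e-04 1.302e-01] u in tool [-0.864  0.502  0.001]
```

Call:
servo_tool(
  moves=[
    {"hand": 0.3,"offset": [0.005,-0.003,0],"dr": [0,0,-0.19]},
    {"hand": 0.3,"offset": [0.005,-0.003,0],"dr": [0,0,-0.19]},
    {"hand": 0.3,"offset": [0.005,-0.003,0],"dr": [0,0,-0.19]},
    {"hand": 0.3,"offset": [0.005,-0.003,0],"dr": [0,0,-0.19]},
    {"hand": 0.3,"offset": [0.005,-0.003,0],"dr": [0,0,-0.19]},
  ],
)

```text
t: 16.33
tcp_pos: [0.6022, 0.0234, 0.2653]
eef_rot: [[-0.93, 0.369, 0.001], [0.369, 0.93, 0.0], [-0.001, 0.001, -1.0]]
contact_force: [0.3, -0.3, -0.2]
gripper_width: 0.0602
grasp_force: 0.0
```

Call:
servo_tool(
  moves=[
    {"hand": 0.3,"offset": [0,0,0],"dr": [0,0,-0.19]},
    {"hand": 0.3,"offset": [0,0,0],"dr": [0,0,-0.19]},
    {"hand": 0.3,"offset": [0,0,0],"dr": [0,0,-0.19]},
    {"hand": 0.3,"offset": [0,0,0],"dr": [0,0,-0.19]},
    {"hand": 0.3,"offset": [0,0,0],"dr": [0,0,-0.19]},
  ],
)

```text
t: 16.75
tcp_pos: [0.6022, 0.0233, 0.2652]
eef_rot: [[-0.976, -0.217, 0.001], [-0.217, 0.976, 0.0], [-0.001, -0.0, -1.0]]
contact_force: [-0.2, 0.2, -0.1]
gripper_width: 0.0596
grasp_force: 0.0
```

Call:
servo_tool(
  moves=[
    {"hand": 0.3,"offset": [0,0,0],"dr": [0,0,-0.19]},
    {"hand": 0.3,"offset": [0,0,0],"dr": [0,0,-0.19]},
    {"hand": 0.3,"offset": [0,0,0],"dr": [0,0,-0.19]},
    {"hand": 0.3,"offset": [0,0,0],"dr": [0,0,-0.19]},
    {"hand": 0.3,"offset": [0,0,0],"dr": [0,0,-0.19]},
  ],
)

```text
t: 17.17
tcp_pos: [0.6022, 0.0233, 0.2652]
eef_rot: [[-0.685, -0.728, 0.001], [-0.728, 0.685, 0.0], [-0.001, -0.001, -1.0]]
contact_force: [0.3, 0.0, -0.2]
gripper_width: 0.0594
grasp_force: 0.0
```

Call:
servo_tool(
  moves=[
    {"hand": 1,"offset": [0,0,0],"dr": [0,0,0]},
    {"hand": 1,"offset": [0,0,0],"dr": [0,0,0]},
    {"hand": 1,"offset": [0,0,0],"dr": [0,0,0]},
    {"hand": 1,"offset": [0,0,0],"dr": [0,0,0]},
    {"hand": 1,"offset": [0,0,0],"dr": [0,0,0]},
  ],
  force=60,
)

```text
t: 17.58
tcp_pos: [0.6021, 0.0235, 0.2651]
eef_rot: [[-0.692, -0.722, 0.001], [-0.722, 0.692, -0.001], [-0.0, -0.001, -1.0]]
contact_force: [-0.1, -2.1, 2.8]
gripper_width: 0.0392
grasp_force: 60.3
```

```bash
python3 st.py
```

```text
{'t': 17.583, 'qpos': [0.759, 0.815, -1.295, 1.697, 0.82, 1.283, 1.663], 'tcp_pos': [0.602, 0.024, 0.265], 'eef_rot': [[-0.692, -0.722, 0.001], [-0.722, 0.692, -0.001], [-0.0, -0.001, -1.0]], 'contact_force': [-0.074, -2.15, 2.814], 'ft_torque': [-0.289, -0.143, -0.015], 'gripper_width': 0.039, 'grasp_force': 60.262}
u,v,z from pivot [-1.100e-03  1.000e-04  1.301e-01] u in tool [-0.311 -0.95   0.001]
```

Call:
servo_tool(
  moves=[
    {"hand": 1,"offset": [0,0,0.001],"dr": [0,0,0.038]},
    {"hand": 1,"offset": [0,0,0.001],"dr": [0,0,0.076]},
    {"hand": 1,"offset": [0,0,0.001],"dr": [0,0,0.114]},
    {"hand": 1,"offset": [0,0,0.001],"dr": [0,0,0.152]},
    {"hand": 1,"offset": [0,0,0.001],"dr": [0,0,0.19]},
  ],
)

```text
t: 18.0
tcp_pos: [0.6021, 0.0235, 0.2647]
eef_rot: [[-0.979, -0.203, 0.001], [-0.203, 0.979, -0.001], [-0.001, -0.001, -1.0]]
contact_force: [1.8, -0.8, 1.3]
gripper_width: 0.0399
grasp_force: 60.3
```

Call:
servo_tool(
  moves=[
    {"hand": 1,"offset": [0,0,0.001],"dr": [0,0,0.038]},
    {"hand": 1,"offset": [0,0,0.001],"dr": [0,0,0.076]},
    {"hand": 1,"offset": [0,0,0.001],"dr": [0,0,0.114]},
    {"hand": 1,"offset": [0,0,0.001],"dr": [0,0,0.152]},
    {"hand": 1,"offset": [0,0,0.001],"dr": [0,0,0.19]},
  ],
)

```text
t: 18.42
tcp_pos: [0.6021, 0.0235, 0.2642]
eef_rot: [[-0.924, 0.382, 0.002], [0.382, 0.924, -0.001], [-0.002, -0.0, -1.0]]
contact_force: [1.3, -1.3, 0.9]
gripper_width: 0.0399
grasp_force: 60.2
```

```bash
python3 st.py
```

```text
{'t': 18.417, 'qpos': [0.655, 0.659, -1.054, 1.701, 0.622, 1.156, 0.604], 'tcp_pos': [0.602, 0.023, 0.264], 'eef_rot': [[-0.924, 0.382, 0.002], [0.382, 0.924, -0.001], [-0.002, -0.0, -1.0]], 'contact_force': [1.27, -1.262, 0.91], 'ft_torque': [-0.296, -0.272, 0.068], 'gripper_width': 0.04, 'grasp_force': 60.188}
u,v,z from pivot [-0.001   0.      0.1292] u in tool [-0.998 -0.056  0.002]
```

Still running freely (0.07 N m). Two more calls.

Call:
servo_tool(
  moves=[
    {"hand": 1,"offset": [0,0,0.001],"dr": [0,0,0.038]},
    {"hand": 1,"offset": [0,0,0.001],"dr": [0,0,0.076]},
    {"hand": 1,"offset": [0,0,0.001],"dr": [0,0,0.114]},
    {"hand": 1,"offset": [0,0,0.001],"dr": [0,0,0.152]},
    {"hand": 1,"offset": [0,0,0.001],"dr": [0,0,0.19]},
  ],
)

```text
t: 18.83
tcp_pos: [0.602, 0.0234, 0.2637]
eef_rot: [[-0.549, 0.836, 0.001], [0.836, 0.549, -0.001], [-0.002, 0.001, -1.0]]
contact_force: [1.6, -0.8, -0.3]
gripper_width: 0.0396
grasp_force: 60.3
```

Call:
servo_tool(
  moves=[
    {"hand": 1,"offset": [0,0,0.001],"dr": [0,0,0.038]},
    {"hand": 1,"offset": [0,0,0.001],"dr": [0,0,0.076]},
    {"hand": 1,"offset": [0,0,0.001],"dr": [0,0,0.114]},
    {"hand": 1,"offset": [0,0,0.001],"dr": [0,0,0.152]},
    {"hand": 1,"offset": [0,0,0.001],"dr": [0,0,0.19]},
  ],
)

```text
t: 19.25
tcp_pos: [0.602, 0.0234, 0.2633]
eef_rot: [[0.015, 1.0, 0.002], [1.0, -0.015, -0.001], [-0.001, 0.002, -1.0]]
contact_force: [1.9, -2.3, -1.0]
gripper_width: 0.0395
grasp_force: 60.3
```

```bash
python3 st.py
```

```text
{'t': 19.25, 'qpos': [0.497, 0.545, -0.789, 1.707, 0.434, 1.072, -0.447], 'tcp_pos': [0.602, 0.023, 0.263], 'eef_rot': [[0.015, 1.0, 0.002], [1.0, -0.015, -0.001], [-0.001, 0.002, -1.0]], 'contact_force': [1.886, -2.319, -0.954], 'ft_torque': [-0.323, -0.389, 0.021], 'gripper_width': 0.04, 'grasp_force': 60.323}
u,v,z from pivot [-1.100e-03 -1.000e-04  1.283e-01] u in tool [-0.419  0.908  0.002]
```

Call:
servo_tool(
  moves=[
    {"hand": 1,"offset": [0,0,0.001],"dr": [0,0,0.038]},
    {"hand": 1,"offset": [0,0,0.001],"dr": [0,0,0.076]},
    {"hand": 1,"offset": [0,0,0.001],"dr": [0,0,0.114]},
    {"hand": 1,"offset": [0,0,0.001],"dr": [0,0,0.152]},
    {"hand": 1,"offset": [0,0,0.001],"dr": [0,0,0.19]},
  ],
)

```text
t: 19.67
tcp_pos: [0.602, 0.0235, 0.2631]
eef_rot: [[0.574, 0.819, 0.002], [0.819, -0.574, -0.001], [0.0, 0.002, -1.0]]
contact_force: [1.4, -2.3, 0.9]
gripper_width: 0.0397
grasp_force: 60.4
```

```bash
python3 st.py
```

```text
{'t': 19.667, 'qpos': [0.408, 0.506, -0.657, 1.71, 0.351, 1.045, -0.979], 'tcp_pos': [0.602, 0.023, 0.263], 'eef_rot': [[0.574, 0.819, 0.002], [0.819, -0.574, -0.001], [0.0, 0.002, -1.0]], 'contact_force': [1.404, -2.255, 0.924], 'ft_torque': [-0.394, -0.21, 0.288], 'gripper_width': 0.04, 'grasp_force': 60.383}
u,v,z from pivot [-0.0011 -0.      0.1281] u in tool [0.163 0.986 0.002]
```

Call:
servo_tool(
  moves=[
    {"hand": 1,"offset": [0,0,0.001],"dr": [0,0,0.038]},
    {"hand": 1,"offset": [0,0,0.001],"dr": [0,0,0.076]},
    {"hand": 1,"offset": [0,0,0.001],"dr": [0,0,0.114]},
    {"hand": 1,"offset": [0,0,0.001],"dr": [0,0,0.152]},
    {"hand": 1,"offset": [0,0,0.001],"dr": [0,0,0.19]},
  ],
)

```text
t: 20.08
tcp_pos: [0.602, 0.0235, 0.263]
eef_rot: [[0.935, 0.355, 0.002], [0.355, -0.935, -0.001], [0.001, 0.002, -1.0]]
contact_force: [0.7, -2.3, 2.7]
gripper_width: 0.0396
grasp_force: 60.6
```

```bash
python3 st.py
```

```text
{'t': 20.083, 'qpos': [0.315, 0.476, -0.527, 1.713, 0.275, 1.025, -1.515], 'tcp_pos': [0.602, 0.023, 0.263], 'eef_rot': [[0.935, 0.355, 0.002], [0.355, -0.935, -0.001], [0.001, 0.002, -1.0]], 'contact_force': [0.657, -2.337, 2.748], 'ft_torque': [-0.461, 0.007, 0.705], 'gripper_width': 0.04, 'grasp_force': 60.556}
u,v,z from pivot [-0.0011  0.      0.128 ] u in tool [0.688 0.725 0.002]
```

Call:
servo_tool(
  moves=[
    {"hand": 1,"offset": [0,0,0],"dr": [0,0,0]},
    {"hand": 1,"offset": [0,0,0],"dr": [0,0,0]},
    {"hand": 1,"offset": [0,0,0],"dr": [0,0,0]},
    {"hand": 0.3,"offset": [0,0,0],"dr": [0,0,0]},
    {"hand": 0.3,"offset": [0,0,0],"dr": [0,0,0]},
  ],
)

```text
t: 20.5
tcp_pos: [0.6011, 0.0246, 0.2617]
eef_rot: [[0.932, 0.363, -0.001], [0.363, -0.932, 0.001], [-0.001, -0.001, -1.0]]
contact_force: [0.8, 0.2, 0.2]
gripper_width: 0.0597
grasp_force: 0.0
```

Call:
servo_tool(
  moves=[
    {"hand": 0.3,"offset": [0,0,0],"dr": [0,0,0]},
    {"hand": 0.3,"offset": [0,0,-0.08],"dr": [0,0,0]},
    {"hand": 0.3,"offset": [0,0,-0.16],"dr": [0,0,0]},
    {"hand": 0.3,"offset": [0,0,-0.2],"dr": [0,0,0]},
    {"hand": 0.3,"offset": [0,0,-0.2],"dr": [0,0,0]},
  ],
)

```text
t: 20.92
tcp_pos: [0.6034, 0.0251, 0.3466]
eef_rot: [[0.932, 0.362, 0.007], [0.362, -0.932, 0.001], [0.007, 0.002, -1.0]]
contact_force: [0.6, 0.9, 0.9]
gripper_width: 0.0599
grasp_force: 0.0
```

```bash
python3 st.py; python3 - <<'E'
from cell import *
import cv2,numpy as np
f=lambda i:cv2.resize(i,(400,400),interpolation=cv2.INTER_CUBIC)
cv2.imwrite("pics/a5.png",np.hstack([f(get_image("scene")["img"][105:225,260:380]),f(get_image("top")["img"][150:270,245:365])]))
E
```

```text
{'t': 20.917, 'qpos': [0.338, 0.395, -0.556, 1.626, 0.222, 1.177, -1.468], 'tcp_pos': [0.603, 0.025, 0.347], 'eef_rot': [[0.932, 0.362, 0.007], [0.362, -0.932, 0.001], [0.007, 0.002, -1.0]], 'contact_force': [0.641, 0.857, 0.91], 'ft_torque': [-0.006, -0.004, -0.022], 'gripper_width': 0.06, 'grasp_force': 0.0}
u,v,z from pivot [-0.0006  0.0021  0.2116] u in tool [0.683 0.73  0.006]
```

View pics/a5.png

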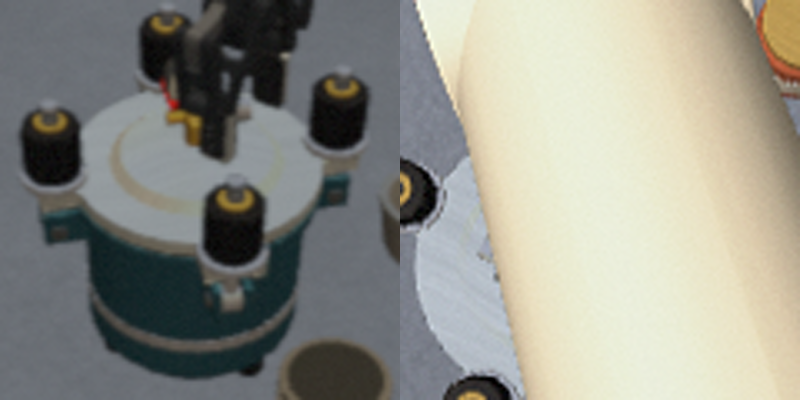

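The bolt stands upright at crop (236,215), its nut is down on the ear like the other three, and the gripper is clear.

```bash
python3 -c "
from cell import *
print(job_done())"
```

```text
the job is handed in; nothing more can be done
None
```

The open bolt is upright in its slot, its nut is hand-tight (about 0.7 N m at the wrist), I saw no vessel knocked over, and the job is handed in; no verdict came back.

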